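Run the vial carriers home and shut the gate

TASK

Three vial carriers stand nose to tail on the guide rail. With closed fingertips, gently push the row from behind along the rail, keeping the carriers together as one train, until the front carrier rests fully against the end stop; then push the swinging gate arm round until it lies fully across the rail behind the last carrier. Do not pick up or tip any carrier, do not ram the end stop, and leave the bottle, the dish and the timer where they are.

Things in the scene. Friction and masses are not known exactly. Their poses are not given: they have to be found in the camera images.
- rail: Fixed aluminium guide rail on the worktop. Base plate 280 mm long (x) x 66 mm wide (y) x 6 mm thick, origin at the centre of its underside; +x runs along the rail towards the end stop, z up. A steel keel 12 mm wide runs along its middle, top at z = 16 mm; the carriers straddle it and slide on the plate. The rail's place and direction on the worktop vary.
- stop_face (a point): Centre of the end stop's rubber buffer face, at rail x = 125 mm, z = 28 mm; it looks towards rail -x. The front carrier's front face must come to rest on it.
- carrier_1: Front carrier of the row (nearest the end stop): grey grooved plastic block, 32 mm along the rail (x) x 60 mm across (y) x 34 mm high, 0.1 to 0.25 kg, origin at the centre of its underside, which stands 6 mm above the worktop, so the block's top is at 40 mm. One or two glass vials are fixed in it and rise to 73 mm above the worktop. At the start its front face is 45 to 90 mm short of the end stop. It slides with plain friction.
- carrier_2: Second carrier, the same block, right behind carrier_1 (32 mm pitch).
- carrier_3: Last carrier, the same block, right behind carrier_2, farthest from the end stop. Its back face is free, flat and 60 mm wide; the whole row is pushed there. Fully home its back face is at rail x = 29 mm.
- last_back (a point): Centre of the back face of carrier_3, 30 mm above the worktop.
- gate (a joint): Angle of the swinging gate arm: 0 = open, the arm lies beside the rail on its +y side, pointing back along rail -x; it grows as the arm swings anticlockwise seen from above, to 1.57 (a hard stop) = closed, the arm points to rail -y across the rail, with about 3.5 mm between it and the last carrier when the row is fully home. Light friction (about 0.5 N at the tip); the arm stays where it is left. It starts between 0 and 0.35.
- gate_pivot (a point): Pivot axis of the gate arm, at rail x = 21.5 mm, y = 60 mm, at half the arm's height: 27 mm above the worktop. The arm is a steel bar 70 mm long from here, 8 mm thick, from 22 to 32 mm above the worktop.
- gate_tip (a point): Point on the arm 65 mm from the pivot, 27 mm above the worktop; a black upright peg of 10 mm diameter stands there, from the arm up to 44 mm above the worktop.
- dye_bottle: Bystander: small white bottle with red cap, 34 mm diameter, 67 mm high, origin at the centre of its underside. Leave alone.
- dish_1: Bystander: clear petri dish, 60 mm diameter, 14 mm high, origin at the centre of its underside. Leave alone.
- timer: Bystander: white bench timer 62 x 68 x 19 mm, origin at the centre of its underside. Leave alone.
- end_stop: The end stop, an upright aluminium plate 60 mm wide, up to 40 mm above the worktop, with a rubber buffer; fixed on the rail (its origin is the rail's origin).

How it is judged (in metres and radians):
On the way, in this order (a step that is already met when the one before it is completed fails the run):
1. the whole row is home against the end stop while the gate is still open (x of carrier_1 in the frame of rail above 0.106 m and x of carrier_2 in the frame of rail above 0.0735 m and x of carrier_3 in the frame of rail above 0.041 m and value of joint gate below 0.7 rad), for 0.2 s.
2. the gate is swung shut behind the row (value of joint gate above 1.45 rad), for 0.2 s.
At the end, for the whole second after the job is handed in: The front carrier is within 3 mm of the end stop, with the others right behind it (last one within 4 mm of its home place), all standing on the rail and at rest, and the gate arm is shut (angle over 1.45) (x of carrier_1 in the frame of rail above 0.106 m and x of carrier_2 in the frame of rail above 0.0735 m and x of carrier_3 in the frame of rail above 0.041 m and z of each of carrier_1, carrier_2, carrier_3 in the frame of rail below 0.009 m and value of joint gate above 1.45 rad and linear speed of each of carrier_1, carrier_2, carrier_3 below 0.01 m/s); the robot touches nothing.
It fails at once if a carrier is lifted off the rail or tipped (z of any of carrier_1, carrier_2, carrier_3 in the frame of rail above 0.014 m or angle between any of carrier_1, carrier_2, carrier_3's own z axis and vertical above 0.2 rad).
It fails at once if the row is pulled apart (more than 12 mm of gaps in all) (distance between carrier_1 and carrier_3 above 0.076 m).
It fails at once if the end stop is rammed (over 45 N) (contact force between carrier_1 and end_stop above 45 N).
It fails at once if a bystander is disturbed (moved over 15 mm) (distance of any of dye_bottle, dish_1, timer from where it was at the start of the episode above 0.015 m).
It also fails if it takes over 48 s, if anything falls off the work surface, if the arm or the gripper's body presses on something with over 40 N, if the wrist force passes 120 N, or if a joint passes its speed limit or range.

ROBOT

A 6-joint arm with a two-finger parallel gripper is mounted at the origin on a cart in front of the work surface, level with it; the furniture and walls round the work are solid. World frame = base frame: x ahead of the robot, y to its left, z up, the work surface at z = 0. Lengths are in mm, angles in rad, forces in N, time in s.
With the tool pointing down it reaches from about 275 to 875 mm from the base axis. Payload 12.5 kg.
Tool frame: the origin (TCP) lies between the finger pads; the fingertips stand 22 mm ahead of it and the grasp point (between the pads) lies 3 mm ahead of it; y points along the fingers, z is the direction in which the jaws open and shut, and the axes are right-handed (so a half turn about y gives the same grasp; the last joint's range is limited). The gripper opens to 85 mm and grips with 20 to 120 N. Pads are 22 mm wide; open, the fingers measure 114 mm over their backs; the gripper's body (76 mm by 85 mm) begins 54 mm behind the grasp point. The pads swing forward as they close: fully open they stand 13 mm farther back than shut.
Start: joints at [1.23, 0.351, 1.652, -0, 1.139, -0.085], TCP at [139.129, 532.097, 253.29] pointing down, gripper open.
Joint ranges: [-2.75, 2.75], [-0.79, 2.1], [0.01, 2.65], [-1.57, 4.71], [0.07, 3.14], [-2.87, 2.87]. Speed limits (rad/s): [2.22, 2.22, 2.79, 3.14, 3.14, 3.14].

INTERFACE

Orientations are given as a unit quaternion [x, y, z, w].
In Python, from workcell import ctrl gives the robot as it stands.
- The arm moves only by the tool move_arm, never from a script. Its arguments are lists of equal length, an entry for each row: "slide": the shift along the tool's x, y, z in mm, a list of three; "twist": the turn, a rotation vector about the tool's x, y, z in rad, a list of three. In form: {"slide": [[x, y, z], ...], "twist": [[wx, wy, wz], ...]}. A call has 1 to 20 rows; each row is the pose to reach, as a shift and turn from the pose commanded when the call began, along the tool's axes at that moment; what a row does not reach only later rows make up. A row lasts 1/10 s, in which the tool goes at most 50 mm and 8.59 degrees, less where a joint would pass 70% of its speed; a pose out of reach is approached as far as the arm can. A call with a gripper value outside its range is refused whole. "fingers" is the opening, from 0 (shut) to 1 (fully open), set as the call begins (left out, the last holds). The fingers move at their own pace and stop on an object; the grip force is fixed at half the most. Time passes only in rows, so rows that repeat a pose let the fingers close. It gives the time, the measured TCP pose, the force and the opening at its end, in the units of the state.
- ctrl.read_state(): the state, without advancing time (a new reading comes with each control period).
- ctrl.capture(name): name is "scene" or "top" or "wrist"; returns a dict with "color" (420x560x3 uint8, red, green, blue), "camera_matrix" (3x3 intrinsics, pixels), "dist_coeffs" ([k1, k2, p1, p2, k3] as OpenCV has them; the pictures are not rectified), "rvec" (rotation vector, rad) and "tvec" (3), from world to camera coordinates, as OpenCV has them. Camera axes: x right, y down, z forward; pixel columns grow to the right and rows downward; lengths in mm; the calibration is good to about 2 mm. A picture is of the moment at which its call begins. There is no depth.
- ctrl.job_done(): hands the job in, once; it reports no verdict.
Trained networks look in a picture, given as the dict that the camera call returned (one of the last four; its "shot" number tells which), for a name from the list of things; names that differ only in an ending like _2 or _b are one class to them, and where a whole thing is asked for, a point or a joint stands for the part that bears it (a point fixed in the world has none). Each returns a list of dicts, best first, with "confidence" (0 to 1); they miss things now and then, are a little off and sometimes report something else, mostly with a low value. They report only what shows in the picture. A call takes as long as a camera call.
- ctrl.look_for(picture, target): "at" ([x, y, z] in mm, in world coordinates, good to about 4 mm: the middle of the surface that is visible of it).
- ctrl.spot_point(picture, target): "at" ([x, y, z] in mm, in world coordinates, good to about 4 mm: a listed point, or the origin of a listed thing).
The state is a dict: "time_s": time; "joints": joint angles; "dq": joint speeds; "joint_efforts": joint torques, N m; "tcp_pos": TCP position; "orientation": TCP orientation; "ft_force": force on the tool from outside, world axes, zero at the start; "torque": the same for the moment, N m; "opening": finger opening in mm.
Only numpy, scipy, OpenCV 4.12 (cv2) and the standard library are available. Lean on these libraries where they do the work, as an engineer would, in place of code of your own. Each camera call takes 0.05 s, during which the arm holds its last target. There are 200 camera calls.

## Working session

There is one attempt and no reset: what is moved stays moved. The work goes in short steps, Python scripts to look and compute and a tool call to move; the robot and the scene stay as the last step left them, time stands still between calls to the robot, and variables do not carry over. Pictures are saved under pics/ and viewed, about 8 in all and at most 12, crops included, and the job is handed in when it is done.

Besides the shell and the picture viewer there is one more tool, called as name(argument=value, ...) on one line, values as JSON. move_arm: Moves the arm, as the interface text tells. Its arguments: {"type":"object","properties":{"slide":{"type":"array"},"twist":{"type":"array"},"fingers":{"type":"number"}},"required":["slide","twist"]}

```bash
mkdir -p pics
cat > h.py <<'E'
from workcell import ctrl
import numpy as np, cv2
from scipy.spatial.transform import Rotation as R
def save(p,n): cv2.imwrite(f'pics/{n}.png',p['color'][:,:,::-1])
def px(p,pts): return cv2.projectPoints(np.array(pts,float).reshape(-1,3),np.array(p['rvec'],float),np.array(p['tvec'],float),np.array(p['camera_matrix'],float),np.array(p['dist_coeffs'],float))[0].reshape(-1,2)
def ray(p,uv,z):
    K=np.array(p['camera_matrix'],float);u=cv2.undistortPoints(np.array(uv,float).reshape(-1,1,2),K,np.array(p['dist_coeffs'],float)).reshape(-1,2)
    M=cv2.Rodrigues(np.array(p['rvec'],float))[0];c=-M.T@np.array(p['tvec'],float).ravel()
    d=np.c_[u,np.ones(len(u))]@M
    return c+d*((z-c[2])/d[:,2])[:,None]
E
python3 - <<'E'
from h import *
np.set_printoptions(precision=1,suppress=True)
for n in ("top","scene"):
    p=ctrl.capture(n); save(p,n+"0")
    print(n)
    for t in ["rail","stop_face","carrier_1","last_back","gate_pivot","gate_tip","dye_bottle","dish_1","timer"]:
        for d in ctrl.spot_point(p,t)[:3]: print(t,np.array(d['at']),round(d['confidence'],2),px(p,d['at']))
s=ctrl.read_state();print(s['orientation'],R.from_quat(s['orientation']).as_matrix(),s['time_s'],s['opening'])
E
```

```text
top
rail [553.8 314.4  -3.3] 0.63 [[244.9 226.1]]
stop_face [672.8 334.2  30. ] 0.51 [[235.1 171.4]]
carrier_1 [562.7 311.5   8.6] 0.95 [[245.6 221.7]]
carrier_1 [588.5 317.1   2.9] 0.91 [[243.6 210.5]]
carrier_1 [524.5 309.5   7.1] 0.63 [[246.3 238.9]]
last_back [507.1 300.6  28.4] 0.7 [[249.2 246.5]]
last_back [567.6 459.9  -4.8] 0.27 [[181.8 219.8]]
gate_pivot [565.4 375.5  24.3] 0.93 [[215.9 219.8]]
gate_pivot [555.  316.8  -6. ] 0.19 [[244.  225.6]]
gate_tip [502.2 355.   29.9] 0.61 [[224.2 248.6]]
dye_bottle [566.3 462.7  -1.5] 0.53 [[180.2 220.3]]
timer [471.8 -64.6  -3.1] 0.91 [[413.7 263. ]]
timer [555.2 314.4  -2.3] 0.68 [[244.8 225.4]]
scene
rail [555.5 312.8   2.1] 0.76 [[259.1 246.1]]
stop_face [679.5 336.1  21.9] 0.71 [[207.  224.3]]
carrier_1 [525.3 307.6   5.9] 0.79 [[272.3 248.2]]
carrier_1 [591.2 319.3  -0.6] 0.7 [[243.8 243.1]]
carrier_1 [555.5 312.9   3.8] 0.59 [[259.  245.4]]
last_back [510.6 301.3  29.1] 0.85 [[280.1 239.1]]
gate_pivot [564.1 376.1  25.4] 0.57 [[234. 248.]]
gate_tip [503.6 359.   26.6] 0.73 [[264.2 253.9]]
gate_tip [589.9 318.3   1.9] 0.39 [[244.5 242.1]]
dye_bottle [571.4 462.2   5.2] 0.86 [[198.8 276.4]]
dish_1 [637.2 425.1   0.7] 0.85 [[189.8 257.5]]
dish_1 [526.6 307.7   8.4] 0.64 [[271.8 246.9]]
timer [473.3 -60.5  -2.9] 0.92 [[378.1 197.1]]
[-0.7  0.1 -0.1  0.7] [[ 1.   0.   0.3]
 [-0.3  0.   1. ]
 [ 0.  -1.   0. ]] 1.0 85.70556860718862
```

View pics/top0.png

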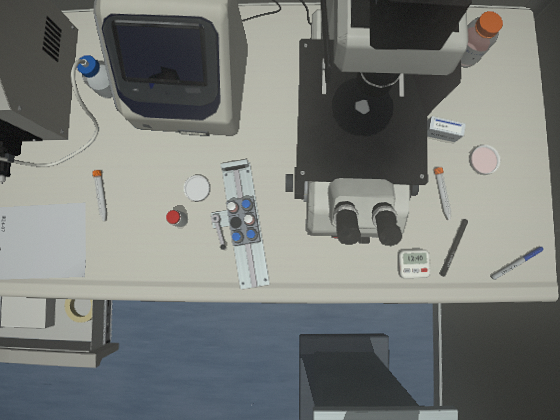

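View pics/scene0.png

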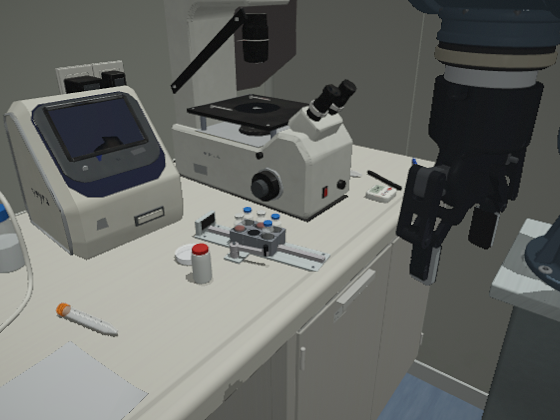

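Run:
```python
from h import *
from scipy.optimize import least_squares
np.set_printoptions(precision=1,suppress=True)
obs=[((0,0),(553.8,314.4)),((0,0),(555.5,312.8)),((125,0),(672.8,334.2)),((125,0),(679.5,336.1)),((21.5,60),(565.4,375.5)),((21.5,60),(564.1,376.1))]
A=np.array([o[0] for o in obs],float);B=np.array([o[1] for o in obs])
rot=lambda a:np.array([[np.cos(a),-np.sin(a)],[np.sin(a),np.cos(a)]])
f=least_squares(lambda q:(A@rot(q[2]).T+q[:2]-B).ravel(),[555,313,.17]);q=f.x
print(q[:2],q[2],f.fun)
p=ctrl.capture("top")
toW=lambda P:np.c_[np.array(P)[:,:2]@rot(q[2]).T+q[:2],np.array(P)[:,2]]
for w in [(590,318),(555.5,313),(525,308.5),(509,301),(503,357)]: print((np.array(w)-q[:2])@rot(q[2]))
im=p['color'][:,:,::-1].copy();S=6;x0,y0=190,150;c=cv2.resize(im[y0:y0+145,x0:x0+90],None,fx=S,fy=S,interpolation=cv2.INTER_CUBIC)[:,:]
def ln(P,col):
    u=((px(p,toW(P))-[x0,y0]+.5)*S).astype(int);cv2.polylines(c,[u.reshape(-1,1,2)],True,col,1)
ln([(-140,-33,6),(140,-33,6),(140,33,6),(-140,33,6)],(0,0,255))
ln([(125,-30,40),(125,30,40)],(0,255,0))
ln([(21.5,60,32),(-43.5,60,32)],(255,0,255))
ln([(-45,-30,40),(-45,30,40),(51,30,40),(51,-30,40)],(0,255,255))
c=cv2.resize(c,None,fx=.69,fy=.69);cv2.imwrite('pics/crop1.png',c)
s=ctrl.read_state();Rm=R.from_quat(s['orientation']).as_matrix();print(Rm,s['tcp_pos'],s['time_s'])
```

```text
[554.  313.3] 0.17641814177385 [ 0.2 -1.1 -1.5  0.5  4.2  1.  -2.5 -0.9 -0.8  0.6  0.5 -0. ]
[36.3 -1.7]
[ 1.5 -0.5]
[-29.3   0.4]
[-46.4  -4.2]
[-42.5  52. ]
[[ 1.  -0.   0.3]
 [-0.3  0.   1. ]
 [-0.  -1.   0. ]] [139.1 532.1 253.3] 1.05
```

View pics/crop1.png

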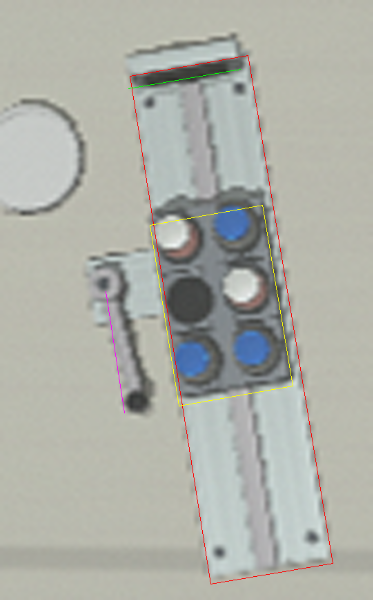

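```bash
cat >> h.py <<'E'
O=np.array([554.,313.3]);YAW=.1764
def delta(rx,ry,z,yaw=YAW):
    s=ctrl.read_state();M=R.from_quat(s['orientation'])
    c,n=np.cos(YAW),np.sin(YAW)
    w=np.array([O[0]+c*rx-n*ry,O[1]+n*rx+c*ry,z])
    t=R.from_matrix(np.array([[np.cos(yaw),0,-np.sin(yaw)],[np.sin(yaw),0,np.cos(yaw)],[0,-1,0]]))
    print('slide',M.inv().apply(w-s['tcp_pos']).round(1),'twist',(M.inv()*t).as_rotvec().round(4))
E
python3 - <<'E'
from h import *
print(R.from_quat(ctrl.read_state()['orientation']).as_matrix().round(3))
delta(-90,0,140)
E
```

```text
[[ 0.967 -0.     0.253]
 [-0.253  0.     0.967]
 [-0.    -1.     0.   ]]
slide [ 375.   113.3 -144.4] twist [-0.     -0.4321 -0.    ]
```

move_arm(slide=[[15,5,-6],[45,14,-17],[80,24,-31],[120,36,-46],[160,48,-62],[200,60,-77],[240,72,-92],[280,85,-108],[315,95,-121],[340,103,-131],[360,109,-139],[370,112,-142],[375,113,-144],[375,113,-144],[375,113,-144]], twist=[[0,-0.02,0],[0,-0.05,0],[0,-0.09,0],[0,-0.14,0],[0,-0.18,0],[0,-0.23,0],[0,-0.28,0],[0,-0.32,0],[0,-0.36,0],[0,-0.39,0],[0,-0.41,0],[0,-0.43,0],[0,-0.432,0],[0,-0.432,0],[0,-0.432,0]], fingers=0)

```text
time_s: 2.55
tcp_pos: [465.2, 298.2, 140.5]
orientation: [-0.704, -0.062, 0.062, 0.704]
ft_force: [0.4, 0.7, -0.0]
opening: -0.2
```

Run:
```python
from h import *
np.set_printoptions(precision=1,suppress=True)
p=ctrl.capture("wrist");save(p,"w1")
c,n=np.cos(YAW),np.sin(YAW);Rr=np.array([[c,-n],[n,c]])
for t in ["rail","stop_face","carrier_1","last_back","gate_pivot","gate_tip"]:
    for d in ctrl.spot_point(p,t)[:3]: print(t,np.array(d['at']),(np.array(d['at'])[:2]-O)@Rr,round(d['confidence'],2),px(p,d['at']))
im=p['color'][:,:,::-1].copy()
def ln(P,col):
    P=np.array(P,float);W=np.c_[P[:,:2]@Rr.T+O,P[:,2]];cv2.polylines(im,[px(p,W).astype(int).reshape(-1,1,2)],True,col,1)
ln([(-70,-33,6),(140,-33,6),(140,33,6),(-70,33,6)],(0,0,255))
ln([(125,-30,40),(125,30,40)],(0,255,0))
ln([(21.5,60,32),(-43.5,60,32)],(255,0,255))
ln([(-45,-30,40),(-45,30,40),(51,30,40),(51,-30,40)],(0,255,255))
cv2.imwrite('pics/w1o.png',im)
s=ctrl.read_state();print(s['tcp_pos'],s['ft_force'],s['opening'],s['time_s'])
```

```text
carrier_1 [591.1 318.3   7. ] [37.4 -1.6] 0.62 [[276.3 350.9]]
gate_tip [504.2 357.3  29.7] [-41.3  52.1] 0.95 [[354.  276.2]]
[465.3 298.1 140.4] [-1.1 -0.2  0.6] 0.2643709232693684 2.9
```

View pics/w1o.png

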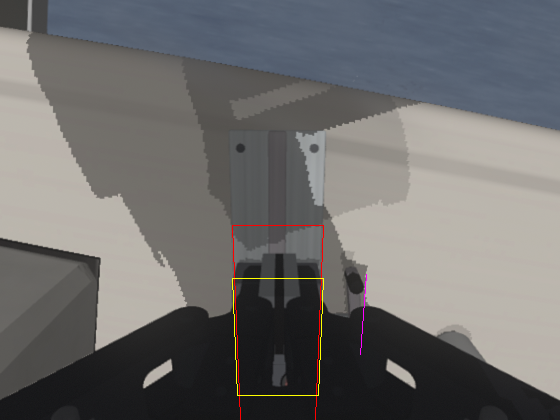

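Run:
```python
from h import *
p=ctrl.capture("wrist")
c,n=np.cos(YAW),np.sin(YAW);Rr=np.array([[c,-n],[n,c]])
print(((ray(p,[(232,131),(326,131),(233,240),(324,200)],6)[:,:2]-O)@Rr).round(1))
delta(-90,0,45); delta(-65,0,45)
```

```text
[[-136.9  -30.9]
 [-136.9   32.2]
 [ -58.4  -33. ]
 [ -88.7   32.4]]
slide [-0.1 95.4 -0.6] twist [-0.      0.0001  0.0001]
slide [24.9 95.4 -0.6] twist [-0.      0.0001  0.0001]
```

move_arm(slide=[[0,8,0],[0,25,0],[0,45,0],[0,65,0],[0,80,0],[0,90,0],[0,95,0],[3,95,0],[8,95,0],[14,95,0],[19,95,0],[23,95,0],[25,95,0],[27,95,0],[29,95,0],[31,95,0],[33,95,0],[35,95,0],[37,95,0],[39,95,0]], twist=[[0,0,0],[0,0,0],[0,0,0],[0,0,0],[0,0,0],[0,0,0],[0,0,0],[0,0,0],[0,0,0],[0,0,0],[0,0,0],[0,0,0],[0,0,0],[0,0,0],[0,0,0],[0,0,0],[0,0,0],[0,0,0],[0,0,0],[0,0,0]], fingers=0)

```text
time_s: 4.95
tcp_pos: [503.2, 304.6, 45.2]
orientation: [0.705, 0.061, -0.063, -0.704]
ft_force: [-7.5, -1.1, 5.9]
opening: -0.0
```

move_arm(slide=[[2,0,0],[4,0,0],[6,0,0],[9,0,0],[12,0,0],[15,0,0],[18,0,0],[21,0,0],[24,0,0],[27,0,0],[30,0,0],[33,0,0],[36,0,0],[38,0,0],[40,0,0],[41,0,0]], twist=[[0,0,0],[0,0,0],[0,0,0],[0,0,0],[0,0,0],[0,0,0],[0,0,0],[0,0,0],[0,0,0],[0,0,0],[0,0,0],[0,0,0],[0,0,0],[0,0,0],[0,0,0],[0,0,0]])

```text
time_s: 6.55
tcp_pos: [543.8, 311.8, 45.2]
orientation: [0.704, 0.062, -0.063, -0.704]
ft_force: [-6.0, -1.2, 4.3]
opening: 0.2
```

Run:
```python
from h import *
a=ctrl.capture("top");b=ctrl.capture("scene")
A=cv2.resize(a['color'][150:300,160:310,::-1],None,fx=3.8,fy=3.8,interpolation=cv2.INTER_CUBIC)
B=b['color'][160:300,170:340,::-1];B=cv2.resize(B,(230,190))
B=cv2.resize(b['color'][150:300,170:230+5,::-1],(228,570))
cv2.imwrite('pics/m1.png',np.hstack([A,B]))
s=ctrl.read_state();print(s['tcp_pos'],s['ft_force'],s['time_s']);delta(21,0,45)
```

```text
[543.94794524 311.86827347  45.22776576] [-4.91728319  0.30092853  2.85531615] 6.65
slide [31.1  0.2 -0.3] twist [ 0.0002 -0.0001 -0.0009]
```

View pics/m1.png

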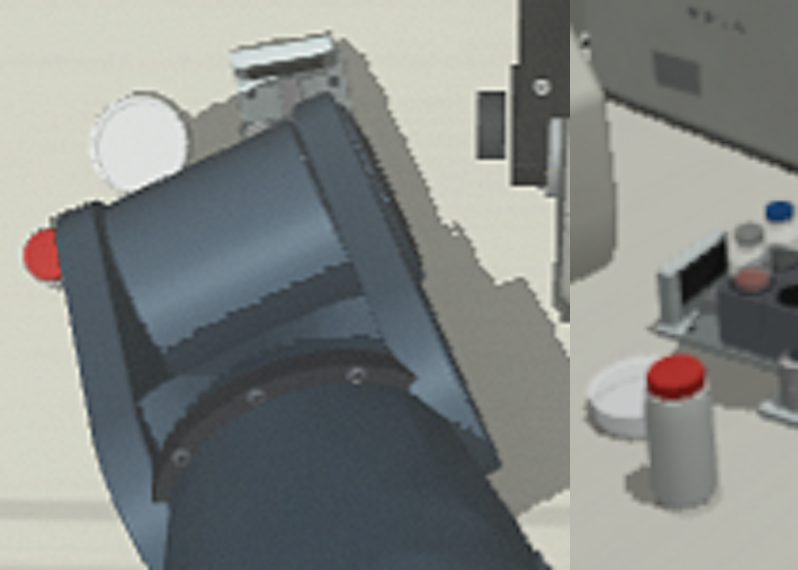

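move_arm(slide=[[2,0,0],[4,0,0],[7,0,0],[10,0,0],[13,0,0],[16,0,0],[18,0,0],[20,0,0],[21,0,0],[22,0,0],[23,0,0],[24,0,0]], twist=[[0,0,0],[0,0,0],[0,0,0],[0,0,0],[0,0,0],[0,0,0],[0,0,0],[0,0,0],[0,0,0],[0,0,0],[0,0,0],[0,0,0]])

```text
time_s: 7.85
tcp_pos: [568.0, 316.1, 45.2]
orientation: [0.704, 0.062, -0.062, -0.704]
ft_force: [-2.2, -0.3, -0.7]
opening: -0.3
```

Run:
```python
from h import *
b=ctrl.capture("scene")
cv2.imwrite('pics/s2.png',cv2.resize(b['color'][180:280,170:310,::-1],None,fx=5.5,fy=5.5,interpolation=cv2.INTER_CUBIC))
s=ctrl.read_state();print(s['tcp_pos'],s['ft_force'],s['time_s']);delta(21,0,45)
```

```text
[568.11396053 316.1796767   45.26083971] [-1.9122619   0.03400158 -0.75431314] 7.9
slide [ 6.6  0.3 -0.4] twist [-0.     -0.0002  0.0003]
```

View pics/s2.png

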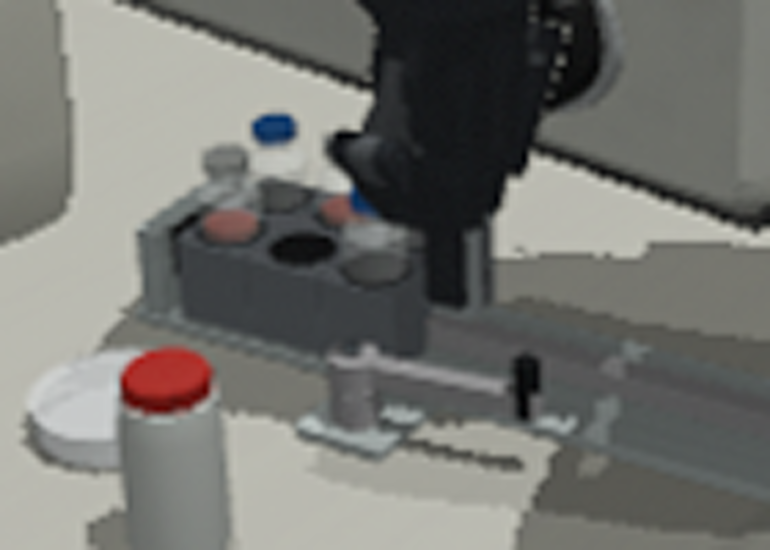

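move_arm(slide=[[0.7,0,0],[1.4,0,0],[2.1,0,0],[2.8,0,0],[3.5,0,0]], twist=[[0,0,0],[0,0,0],[0,0,0],[0,0,0],[0,0,0]])

```text
time_s: 8.4
tcp_pos: [571.4, 316.7, 45.3]
orientation: [0.704, 0.062, -0.062, -0.704]
ft_force: [-1.9, -1.2, -1.3]
opening: -0.2
```

move_arm(slide=[[0.7,0,0],[1.4,0,0],[2,0,0]], twist=[[0,0,0],[0,0,0],[0,0,0]])

```text
time_s: 8.7
tcp_pos: [572.9, 317.0, 45.2]
orientation: [0.704, 0.062, -0.063, -0.704]
ft_force: [-7.8, -1.4, 3.0]
opening: -0.3
```

move_arm(slide=[[0.5,0,0],[1,0,0],[1.5,0,0]], twist=[[0,0,0],[0,0,0],[0,0,0]])

```text
time_s: 9.0
tcp_pos: [573.1, 317.1, 45.2]
orientation: [0.705, 0.061, -0.064, -0.704]
ft_force: [-15.1, -3.4, 8.6]
opening: -0.0
```

move_arm(slide=[[0.4,0,0],[0.8,0,0],[0.8,0,0]], twist=[[0,0,0],[0,0,0],[0,0,0]])

```text
time_s: 9.3
tcp_pos: [573.1, 317.1, 45.2]
orientation: [0.705, 0.06, -0.065, -0.704]
ft_force: [-18.3, -4.2, 11.2]
opening: 0.0
```

Run:
```python
from h import *
b=ctrl.capture("scene")
cv2.imwrite('pics/s3.png',cv2.resize(b['color'][180:280,170:310,::-1],None,fx=5.5,fy=5.5,interpolation=cv2.INTER_CUBIC))
s=ctrl.read_state();print(s['tcp_pos'],s['ft_force'],s['time_s']);delta(-35,0,45)
c,n=np.cos(YAW),np.sin(YAW);Rr=np.array([[c,-n],[n,c]])
for d in ctrl.spot_point(b,"stop_face")+ctrl.spot_point(b,"gate_tip"):print(d,(np.array(d['at'])[:2]-O)@Rr)
```

```text
[573.11290195 317.06693471  45.21766147] [-17.67519395  -3.56694559  10.56456562] 9.35
slide [-54.5   0.6  -0.4] twist [ 0.001   0.     -0.0064]
{'at': [684.3, 336.2, 26.7], 'confidence': 0.5} [132.29662425  -0.32126812]
{'at': [627.4, 326.4, 6.6], 'confidence': 0.7} [7.4559840e+01 1.5996634e-02]
{'at': [502.5, 356.4, 27.1], 'confidence': 0.59} [-43.13734211  51.46872561]
```

View pics/s3.png

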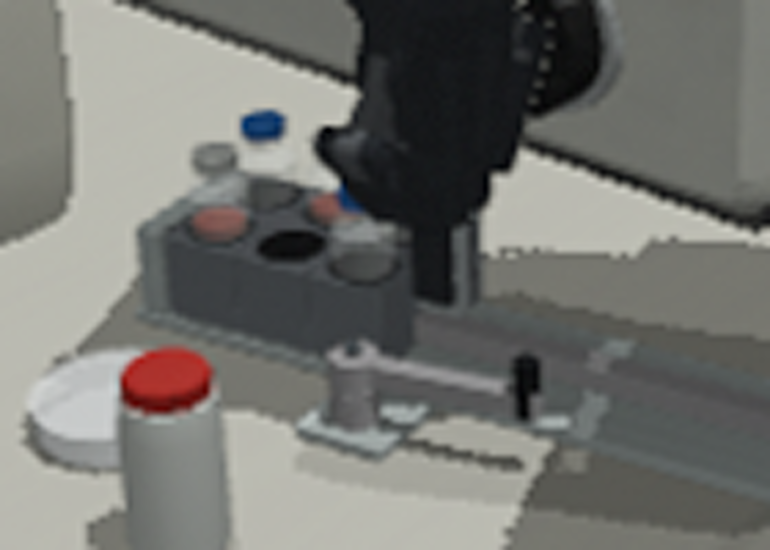

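move_arm(slide=[[-2,0,0],[-5,0,0],[-12,0,0],[-20,0,0],[-26,-8,0],[-32,-24,0],[-38,-40,6],[-44,-49,18],[-50,-50,34],[-53,-50,52],[-53,-50,70],[-53,-50,83],[-53,-50,90],[-53,-49,92],[-53,-40,92],[-53,-25,92],[-53,-12,92],[-53,-4,92],[-53,0,92],[-53,0,92]], twist=[[0,0,0],[0,0,0],[0,0,0],[0,0,0],[0,0,0],[0,0,0],[0,0,0],[0,0,0],[0,0,0],[0,0,0],[0,0,0],[0,0,0],[0,0,0],[0,0,0],[0,0,0],[0,0,0],[0,0,0],[0,0,0],[0,0,0],[0,0,0]])

```text
time_s: 11.45
tcp_pos: [507.1, 398.5, 44.6]
orientation: [0.705, 0.062, -0.062, -0.704]
ft_force: [-0.4, 0.8, 1.1]
opening: -0.2
```

Run:
```python
from h import *
np.set_printoptions(precision=1,suppress=True)
s=ctrl.read_state();print(s['tcp_pos'],s['ft_force'],s['time_s'])
c,n=np.cos(YAW),np.sin(YAW);Rr=np.array([[c,-n],[n,c]])
cur=(np.array(s['tcp_pos'])[:2]-O)@Rr;print(cur)
for th in np.linspace(0.0,1.57,17):
    C=np.array([22.5,60])+42*np.array([-np.cos(th),-np.sin(th)])-4*np.array([np.sin(th),-np.cos(th)])+[-11,14.5]
    print(round(th,2),C-cur)
b=ctrl.capture("scene");cv2.imwrite('pics/s4.png',cv2.resize(b['color'][180:280,170:310,::-1],None,fx=5.5,fy=5.5,interpolation=cv2.INTER_CUBIC))
```

```text
[507.1 398.5  44.6] [-0.4  0.8  1.1] 11.45
[-31.2  92.1]
0.0 [  0.7 -13.6]
0.1 [  0.5 -17.8]
0.2 [  0.7 -21.9]
0.29 [  1.4 -26. ]
0.39 [  2.4 -30. ]
0.49 [  3.8 -33.9]
0.59 [  5.6 -37.6]
0.69 [  7.7 -41.2]
0.78 [ 10.2 -44.5]
0.88 [ 13.  -47.5]
0.98 [ 16.  -50.3]
1.08 [ 19.4 -52.8]
1.18 [ 22.9 -54.9]
1.28 [ 26.7 -56.6]
1.37 [ 30.6 -58. ]
1.47 [ 34.6 -59. ]
1.57 [ 38.7 -59.6]
```

View pics/s4.png

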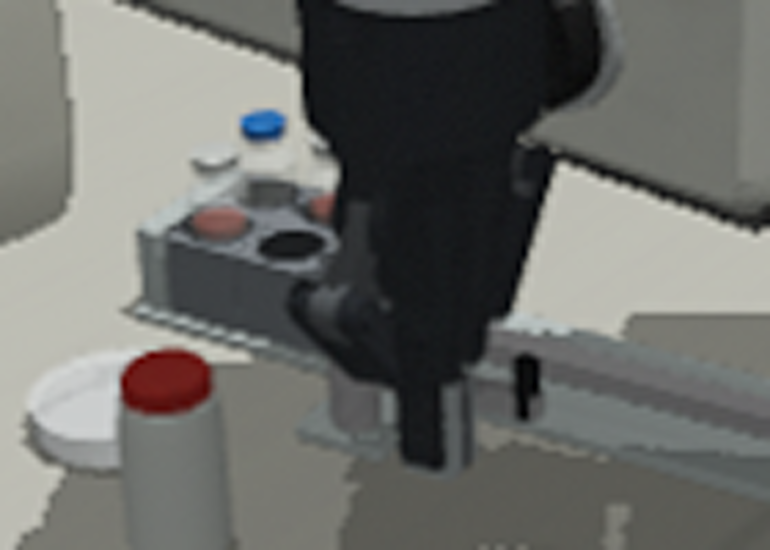

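move_arm(slide=[[0,0,-3],[0,0,-8],[0,0,-13],[0.5,0,-17],[0.7,0,-20],[1,0,-23],[1.5,0,-26],[2.4,0,-30],[3.8,0,-34],[5.6,0,-37.6],[7.7,0,-41],[10,0,-44.5],[13,0,-47.5],[16,0,-50],[19.4,0,-52.8],[23,0,-55],[26.7,0,-56.6],[29,0,-57.5],[30.6,0,-58]], twist=[[0,0,0],[0,0,0],[0,0,0],[0,0,0],[0,0,0],[0,0,0],[0,0,0],[0,0,0],[0,0,0],[0,0,0],[0,0,0],[0,0,0],[0,0,0],[0,0,0],[0,0,0],[0,0,0],[0,0,0],[0,0,0],[0,0,0]])

```text
time_s: 13.4
tcp_pos: [547.8, 347.0, 45.3]
orientation: [0.704, 0.062, -0.062, -0.704]
ft_force: [-1.2, -1.4, -0.0]
opening: 0.1
```

Run:
```python
from h import *
s=ctrl.read_state();print(s['tcp_pos'],s['ft_force'],s['time_s'])
b=ctrl.capture("scene");cv2.imwrite('pics/s5.png',cv2.resize(b['color'][180:280,170:310,::-1],None,fx=5.5,fy=5.5,interpolation=cv2.INTER_CUBIC))
```

```text
[547.82351134 346.95422991  45.25746297] [-1.20424225 -1.37212169 -0.04464534] 13.4
```

View pics/s5.png

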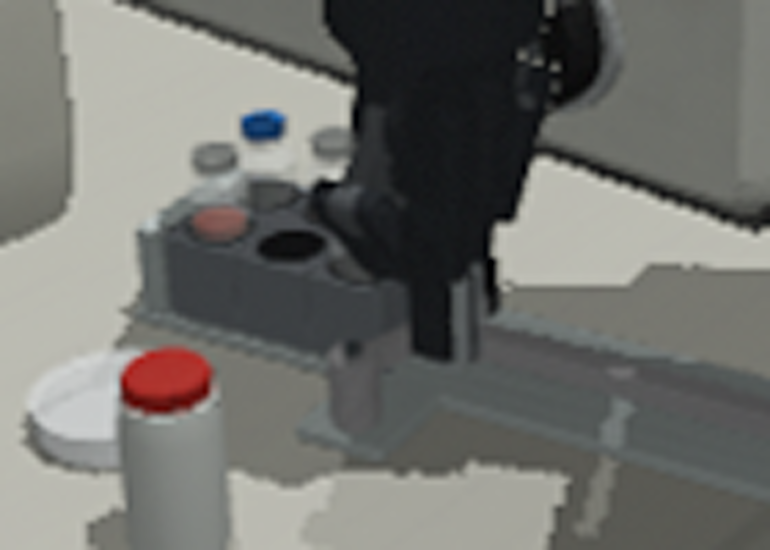

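move_arm(slide=[[1.5,0,-0.5],[3,0,-0.8],[4.5,0,-1],[5.5,0,-1.3],[6.5,0,-1.5],[7,0,-1.6]], twist=[[0,0,0],[0,0,0],[0,0,0],[0,0,0],[0,0,0],[0,0,0]])

```text
time_s: 14.05
tcp_pos: [554.8, 346.7, 45.3]
orientation: [-0.704, -0.062, 0.062, 0.704]
ft_force: [-0.8, -1.3, -0.3]
opening: -0.0
```

move_arm(slide=[[0.7,0,0],[1.4,0,0],[2,0,0],[2.5,0,0]], twist=[[0,0,0],[0,0,0],[0,0,0],[0,0,0]])

```text
time_s: 14.45
tcp_pos: [556.3, 346.9, 45.2]
orientation: [0.705, 0.061, -0.063, -0.704]
ft_force: [-9.3, -2.5, 5.0]
opening: 0.0
```

move_arm(slide=[[0.5,0,0],[1,0,0],[1,0,0],[1,0,0]], twist=[[0,0,0],[0,0,0],[0,0,0],[0,0,0]])

```text
time_s: 14.85
tcp_pos: [556.4, 347.0, 45.1]
orientation: [0.705, 0.061, -0.064, -0.704]
ft_force: [-12.1, -4.3, 7.9]
opening: 0.2
```

move_arm(slide=[[-2,0,0],[-6,0,0],[-14,0,0],[-25,0,0],[-35,0,0],[-42,-10,0],[-50,-30,0],[-65,-55,0],[-85,-80,0],[-110,-105,0],[-135,-125,0],[-160,-138,0],[-180,-145,0],[-195,-150,0],[-200,-150,0],[-200,-150,0],[-200,-150,0]], twist=[[0,0,0],[0,0,0],[0,0,0],[0,0,0],[0,0,0],[0,0,0],[0,0,0],[0,0,0],[0,0,0],[0,0,0],[0,0,0],[0,0,0],[0,0,0],[0,0,0],[0,0,0],[0,0,0],[0,0,0]])

```text
time_s: 16.55
tcp_pos: [361.8, 312.3, 195.1]
orientation: [0.704, 0.062, -0.062, -0.704]
ft_force: [0.3, -0.9, 0.4]
opening: 0.1
```

Run:
```python
from h import *
np.set_printoptions(precision=1,suppress=True)
a=ctrl.capture("top");b=ctrl.capture("scene")
A=cv2.resize(a['color'][150:250,195:265,::-1],None,fx=5.5,fy=5.5,interpolation=cv2.INTER_CUBIC)
B=cv2.resize(b['color'][190:290,190:265,::-1],None,fx=5.5,fy=5.5,interpolation=cv2.INTER_CUBIC)
cv2.imwrite('pics/f1.png',np.hstack([A,B]))
c,n=np.cos(YAW),np.sin(YAW);Rr=np.array([[c,-n],[n,c]])
for p in (a,b):
  for t in ["gate_tip","gate_pivot","carrier_1"]:
    for d in ctrl.spot_point(p,t)[:3]: print(t,(np.array(d['at'])[:2]-O)@Rr,d['confidence'])
s=ctrl.read_state();print(s['tcp_pos'],s['ft_force'],s['time_s'])
```

```text
gate_tip [19.2 -9.6] 0.47
carrier_1 [106.1  -1.2] 0.79
carrier_1 [79.6 -1.3] 0.73
carrier_1 [43.2 -0.7] 0.73
gate_tip [22.8 -3.5] 0.67
gate_pivot [23.8 59.5] 0.94
carrier_1 [108.1  -0.2] 0.94
carrier_1 [44.  -1.2] 0.73
carrier_1 [76.   2.1] 0.72
[361.4 312.2 195.2] [-0.3 -0.1 -0.5] 16.95
```

View pics/f1.png

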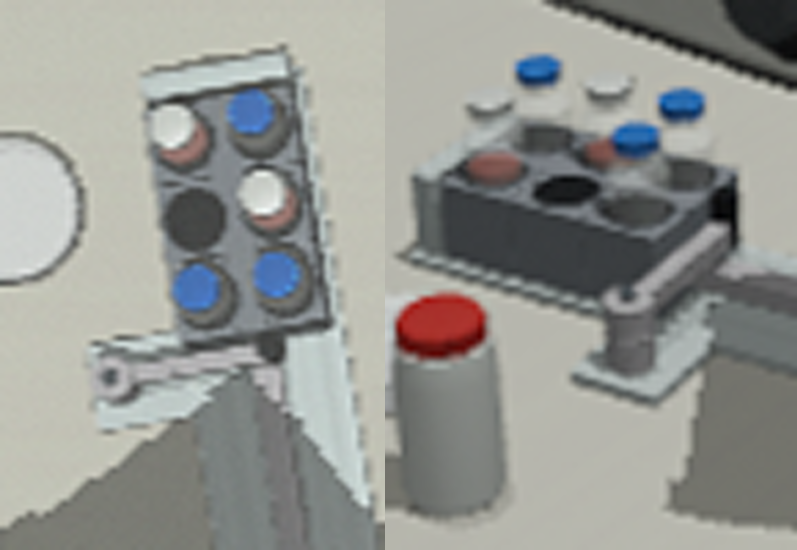

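```bash
python3 -c "
from workcell import ctrl
print(ctrl.job_done())"
```

```text
the job is handed in; nothing more can be done
None
```

I pushed the three carriers along the rail as one train until the front one rested against the end stop. I then swung the gate arm onto its hard stop, backed the gripper clear and handed the job in at about 17 s of the 48 s allowed. No verdict came back.

- **Row home:** at the end stop the tool stopped advancing while the measured force rose to about 18 N. In the last pictures the front carrier is flush with the buffer and the row has no gaps.
- **Gate shut:** the arm met its hard stop at about 12 N. In the last pictures it lies across the rail, parallel to the last carrier's back face.
- **Bystanders:** the bottle and dish look unmoved in the last pictures. I did not check the timer again, but the arm never worked near it.
- **Disagreements:**
  - The network's rail position was about 3 mm off along the rail, judged from the rail's rear end. I relied on contact force instead for the final positions.
  - The carrier and gate-tip spots at the end scatter by 3 to 6 mm between the two cameras. They fit the row being home and the gate closed, but they cannot prove the 3 mm limit.

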